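# Set the coral doser's click wheel and start it

### The job

Set and start the dosing pump: with a fingertip, flick the toothed thumbwheel clockwise (seen from above) until the tooth with the raised rib clicks to rest at the steel pointer in front of the wheel, and not a click past it; only then press the round start button fully down and let it come back up. Push only with moderate force, grip and lift nothing, and leave the loose things around and on the pump where they are.

Things in the scene. Friction and masses are not known exactly. Their poses are not given: they have to be found in the camera images.
- doser: Dosing pump: white plastic case 170 (x) x 260 (y) x 55 mm tall, fixed to the table. Origin on the table under its centre; x points to its back (away from the robot), y to its left, z up. A black toothed thumbwheel lies flat on the left half of its top; a grey round button stands on the right half near the front.
- wheel_axis (a point): Point on the thumbwheel's upright axis, 15 mm above the case top (mid height of the teeth); fixed to the case. The wheel lies flat: hub of 30 mm radius, five straight teeth 72 degrees apart out to 52 mm radius, each 9 mm thick, from 6 to 24 mm above the case top. At 46 mm radius about 45 mm is free between teeth: a fingertip fits in from above.
- dose_wheel (a joint): Wheel angle in rad: 0 with the rib at the pointer, growing clockwise seen from above. Ten clicks a turn: a spring catch holds it at multiples of 0.628 rad (half the tooth spacing); 2 to 4 N at a tooth pushes it on, and past halfway it snaps into the next. Starts two to five clicks short of 0 and may settle into its click in the first moment.
- rib_end (a point): Outer end of the steel rib: a straight raised bar, 6 mm wide, 8 mm high, on top of the wheel from its middle out along one tooth (the only tooth that has it). This point is on the rib's top, 50 mm from the wheel's axis, 31 mm above the case top; it turns with the wheel.
- pointer (a point): Inner end of the pointer, a small fixed dark steel ridge 20 x 5 mm and 4 mm high on the case top in front of the wheel (towards the case's -x, 57 to 77 mm from the wheel's axis). This point is on its top, 57 mm from the wheel's axis.
- start_button (a joint): Travel of the start button in m: 0 up, 0.006 fully pressed; about 5 N presses it fully down onto a rubber stop and it springs back up by itself.
- start_button_top (a point): Centre of the top face of the grey round start button (28 mm diameter) in a black collar (44 mm diameter, 12 mm high), 22 mm above the case top when up; pressed straight down.
- plug_top: Loose coral plug (26 mm disc with a knobbly cone, 26 mm tall) standing on the case top of the dosing pump near its far right corner; origin at the centre of its underside. Leave alone.
- plug_front: Loose coral plug, the same shape, on the table in front of the pump; origin at the centre of its underside. Leave alone.
- vial: Loose small test bottle, 26 mm diameter, 60 mm tall, on the table in front of the pump; origin under its centre. Leave alone.
- jar: Loose capped jar, 60 mm diameter, 95 mm tall, behind the pump; origin under its centre. Leave alone.
- cup: Loose clear measuring cup, 70 mm across its rim, 75 mm tall, to the right of the pump; origin under its centre. Leave alone.
- brush: Loose cleaning brush, 160 mm long, lying to the left of the pump; origin under the tool. Leave alone.
- magnet: Loose black glass-cleaning magnet, a block 50 x 35 x 28 mm, behind the pump; origin under its centre. Leave alone.

How it is judged (in metres and radians):
On the way, in this order (a step that is already met when the one before it is completed fails the run):
1. the thumbwheel has clicked to rest with its rib at the pointer (value of joint dose_wheel between -0.15 and 0.15 rad), for 0.3 s.
2. the start button is pressed fully down (value of joint start_button above 0.0045 m), for 0.05 s.
At the end, for the whole second after the job is handed in: The wheel rests in its click with the rib at the pointer (within 0.15 rad), the button has been pressed (more than 4.5 of its 6 mm) after that and is up again (all of step 1 and value of joint start_button below 0.0015 m); the robot touches nothing.
It fails at once if the wheel is turned past the pointer, towards the next click (value of joint dose_wheel above 0.4 rad).
It fails at once if the wheel is turned anticlockwise, more than five and a half clicks short of the pointer (value of joint dose_wheel below -3.6 rad).
It fails at once if the button is pressed before the rib is at the pointer (value of joint start_button above 0.003 m and not (value of joint dose_wheel between -0.25 and 0.25 rad)).
It fails at once if the pump is squeezed or pushed hard (over 35 N) (contact force between the fingers and doser above 35 N).
It fails at once if a loose thing is lifted, carried or knocked more than 25 mm away (distance of any of plug_top, plug_front, vial, jar, cup, brush, magnet from where it was at the start of the episode above 0.025 m).
It also fails if it takes over 64 s, if anything falls off the work surface, if the arm or the gripper's body presses on something with over 40 N, if the wrist force passes 120 N, or if a joint passes its speed limit or range.

### The arm

A 7-joint arm with a two-finger parallel gripper is mounted at the origin on the work surface. World frame = base frame: x ahead of the robot, y to its left, z up, the work surface at z = 0. Lengths are in m, angles in degrees, forces in N, time in s.
With the tool pointing down it reaches from about 0.4 to 0.85 m from the base axis. Payload 4.4 kg.
Tool frame: the origin (TCP) lies at the very end of the fingers, on their centre line; the grasp point (between the pads) lies 19 mm behind it; z points along the fingers, y is the direction in which the jaws open and shut (so a half turn about z gives the same grasp; the last joint's range is limited). The gripper opens to 94 mm and grips with 3 to 60 N. Pads are 16 mm wide; open, the fingers measure 119 mm over their backs; the gripper's body (75 mm by 177 mm) begins 78 mm behind the grasp point.
Start: joints at [66.933, 36.005, 2.206, 86.941, -1.547, 57.084, -1.146], TCP at [0.215, -0.613, 0.205] pointing down, gripper open.
Joint ranges: [-175.42, 175.42], [-21.48, 121.26], [-71.46, 75.88], [10.55, 141.38], [-63.04, 243.04], [13.31, 113.54], [-168.57, 168.57]. Speed limits (degrees/s): [147.25, 147.25, 180, 180, 180, 180, 180].

### API

Orientations are given as [roll, pitch, yaw] about the fixed x, y, z axes, in that order (R = Rz(yaw) Ry(pitch) Rx(roll)).
In Python, from plant import state, camera, hand_in gives the robot as it stands. The module is installed in compiled form; this text tells all that it offers.
- The arm moves only by the shell command python3 -m jog 'ROWS' [FORCE]. ROWS is a JSON object of lists of equal length, an entry for each row: "linear": the shift along the tool's x, y, z in mm, a list of three; "angular": the turn, a rotation vector about the tool's x, y, z in degrees, a list of three; "claw": the opening, from 0 (shut) to 1 (fully open). In form: {"linear": [[tx, ty, tz], ...], "angular": [[ax, ay, az], ...], "claw": [claw, ...]}. A call has 1 to 20 rows; each row is the pose to reach, as a shift and turn from the pose commanded when the call began, along the tool's axes at that moment; what a row does not reach only later rows make up. A row lasts 1/8 s, in which the tool goes at most 62.5 mm and 10.7 degrees, less where a joint would pass 70% of its speed; a pose out of reach is approached as far as the arm can. A call with a gripper value outside its range is refused whole. The fingers move at their own pace and stop on an object; FORCE is the grip in N (left out, the last holds). Time passes only in rows, so rows that repeat a pose let the fingers close. It gives the time, the measured TCP pose, the force and the opening at its end, in the units of the state.
- state(): the state, without advancing time (a new reading comes with each control period).
- camera(name): name is "side" or "top" or "wrist"; returns a dict with "frame" (384x512x3 uint8, red, green, blue), "z_map" (384x512 float32, m along the optical axis (not along the pixel's ray), 0 where there is no reading), "fov_y" (degrees; the focal length in pixels is half the picture's height over the tangent of half this angle, whatever the lens; pixels are square), "cx", "cy" (the principal point, pixels), "distortion" ([k1, k2, p1, p2, k3] as OpenCV has them; the pictures are not rectified), "eye" and "rotation" of the camera in the world; the wrist camera has in their place "tool_from_camera" (4x4, takes a point from camera to tool coordinates, whose origin is the TCP and whose axes are the flange's). Camera axes: x right, y down, z forward; pixel columns grow to the right and rows downward; lengths in m; the calibration is good to about 2 mm. A picture is of the moment at which its call begins: read the wrist's pose just before it.
- hand_in(): hands the job in, once; it reports no verdict.
The state is a dict: "time": time; "qpos": joint angles; "qd": joint speeds; "joint_efforts": joint torques, N m; "position": TCP position; "tool_rot": TCP orientation; "wrist_force": force on the tool from outside, world axes, zero at the start; "moment": the same for the moment, N m; "gripper_width": finger opening in m.
Only numpy, scipy, OpenCV 4.12 (cv2) and the standard library are available. Lean on these libraries where they do the work, as an engineer would, in place of code of your own. Each camera call takes 0.05 s, during which the arm holds its last target. There are 200 camera calls.

## Working session

There is one attempt and no reset: what is moved stays moved. The work goes in short steps, Python scripts to look and compute and a shell command to move; the robot and the scene stay as the last step left them, time stands still between calls to the robot, and variables do not carry over. Pictures are saved under pics/ and viewed, about 8 in all and at most 12, crops included, and the job is handed in when it is done.

```bash
mkdir -p pics; cat > h.py <<'E'
import numpy as np, cv2
from plant import state, camera
def save(n,name):
    c=camera(n); cv2.imwrite(f'pics/{name}.png',c['frame'][:,:,::-1]); np.save(f'pics/{name}.npy',c,allow_pickle=True); return c
def load(name): return np.load(f'pics/{name}.npy',allow_pickle=True).item()
def rays(c,uv):
    f=c['frame'].shape[0]/2/np.tan(np.radians(c['fov_y'])/2)
    K=np.array([[f,0,c['cx']],[0,f,c['cy']],[0,0,1]])
    p=cv2.undistortPoints(np.array(uv,float).reshape(-1,1,2),K,np.array(c['distortion'])).reshape(-1,2)
    return np.c_[p,np.ones(len(p))]
def world(c,uv,depth=None,z=None):
    r=rays(c,uv); R=np.array(c['rotation']); e=np.array(c['eye']); d=r@R.T
    if z is not None: t=(z-e[2])/d[:,2]
    else: t=np.array([c['z_map'][int(round(v)),int(round(u))] for u,v in uv])
    return e+d*t[:,None]
def project(c,P):
    R=np.array(c['rotation']); e=np.array(c['eye']); f=c['frame'].shape[0]/2/np.tan(np.radians(c['fov_y'])/2)
    K=np.array([[f,0,c['cx']],[0,f,c['cy']],[0,0,1]])
    rv=cv2.Rodrigues(R.T)[0]; return cv2.projectPoints(np.array(P,float),rv,-R.T@e,K,np.array(c['distortion']))[0].reshape(-1,2)
E
python3 - <<'E'
from h import *
print(state())
a=save('top','top0'); b=save('side','side0')
for c in(a,b): print({k:v for k,v in c.items() if k not in('frame','z_map')})
E
```

```text
{'time': 0.0, 'qpos': array([66.93234955, 36.05712404,  2.20313763, 86.99466394, -1.54606268,
       57.08401217, -1.14502813]), 'qd': array([-0.03664084,  0.00957049,  0.00044961, -0.03498315,  0.0140937 ,
        0.08008802,  0.03821996]), 'joint_efforts': array([-7.30900210e-04, -5.49743879e+01,  1.14309222e+00, -1.86640406e+01,
       -5.23060968e-02,  2.37442623e-02,  1.39218801e-04]), 'position': array([ 0.21460812, -0.61285271,  0.20458204]), 'tool_rot': array([-1.79893922e+02,  2.39385680e-03,  1.92985465e+01]), 'wrist_force': array([ 0.39523613, -1.10661345, -0.20875147]), 'moment': array([-0.01733377,  0.02430116,  0.03040336]), 'gripper_width': 0.09405260524860805}
{'fov_y': 56.98993412124592, 'cx': 260.0523351721648, 'cy': 188.8270473113637, 'distortion': array([0.00401212, 0.        , 0.        , 0.        , 0.        ]), 'eye': array([0.47396457, 0.05503493, 0.88650961]), 'rotation': array([-173.86835708,   -0.900118  ,  -90.85062088])}
{'fov_y': 48.456941660902885, 'cx': 255.35220768375135, 'cy': 187.74177199255848, 'distortion': array([-0.15895116,  0.        ,  0.        ,  0.        ,  0.        ]), 'eye': array([ 0.51013942, -0.66523447,  0.6047678 ]), 'rotation': array([-1.25681166e+02, -3.72627115e-02, -4.13345326e+00])}
```

View pics/top0.png

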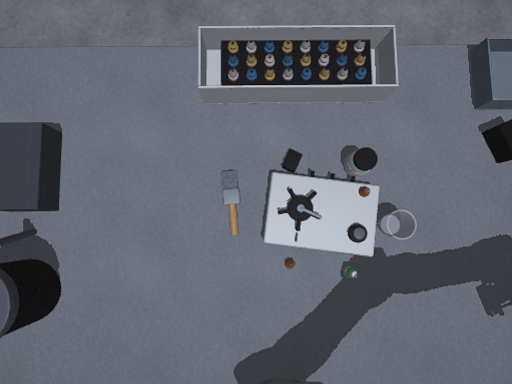

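View pics/side0.png

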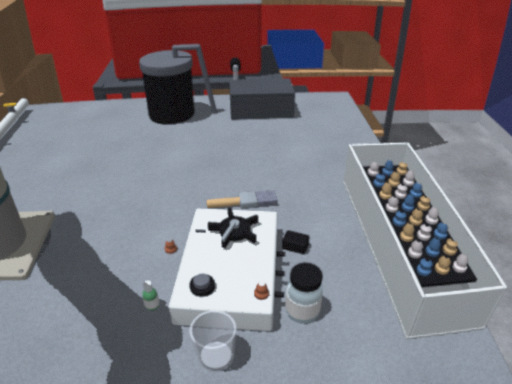

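The top view shows the case with corners at about (270,171), (379,185), (374,255) and (264,242). The wheel is near (300,208) with its rib towards (320,216), the pointer is at (296,237) and the button at (357,232). The side view agrees. Next I'll measure these, with an enlarged crop.

```bash
python3 - <<'E'
s=open('h.py').read()
s=s.replace("R=np.array(c['rotation'])","R=rot(c['rotation'])")
s=s.replace("def save","from scipy.spatial.transform import Rotation as Ro\ndef rot(a): return Ro.from_euler('xyz',a,degrees=True).as_matrix()\ndef save")
open('h.py','w').write(s)
E
python3 - <<'E'
from h import *
c=load('top0')
W=lambda uv,z:world(c,uv,z=z).round(4)
for n,uv,z in [('corners',[(270,171),(379,185),(374,255),(264,242)],.055),('hub',[(300,208)],.08),('rib',[(320,216)],.086),('pointer',[(296.5,233),(296,240)],.059),('button',[(357,232)],.077),('loose',[(364,191)],.08),('vial,plug',[(351,271),(290,263)],.03)]:
    print(n,W(uv,z).tolist())
print(world(c,[(330,210),(300,208),(357,232),(450,150)]).round(3))
cv2.imwrite('pics/crop0.png',cv2.resize(c['frame'][160:265,225:395,::-1],None,fx=4.5,fy=4.5,interpolation=cv2.INTER_CUBIC))
E
```

```text
corners [[0.6054, 0.0163, 0.055], [0.5685, -0.2425, 0.055], [0.4047, -0.2224, 0.055], [0.4385, 0.0333, 0.055]]
hub [[0.5152, -0.0495, 0.08]]
rib [[0.4961, -0.0936, 0.086]]
pointer [[0.4582, -0.0425, 0.059], [0.4421, -0.0409, 0.059]]
button [[0.4588, -0.1787, 0.077]]
loose [[0.5522, -0.1981, 0.08]]
vial,plug [[0.3658, -0.1738, 0.03], [0.387, -0.0286, 0.03]]
[[ 0.511 -0.123  0.056]
 [ 0.515 -0.049  0.082]
 [ 0.459 -0.178  0.079]
 [ 0.663 -0.449  0.001]]
```

View pics/crop0.png

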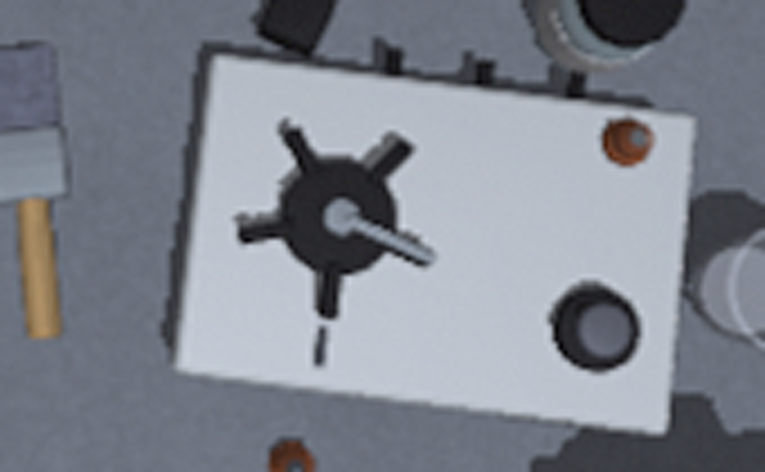

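```bash
cat >> h.py <<'E'
C=np.array([.515,-.0505])
def delta(p):
    s=state(); R=rot(s['tool_rot']); return (R.T@(np.array(p)-s['position'])*1000).round(1), s['tool_rot'].round(2)
E
python3 - <<'E'
from h import *
a=np.radians(-77.7)
print(delta([*(C+.048*np.array([np.cos(a),np.sin(a)])),.18]))
E
```

```text
(array([ 463.5, -383.8,   25.3]), array([-179.9,    0. ,   19.3]))
```

```bash
python3 -m jog '{"linear":[[19,-15,0],[46,-38,0],[83,-69,0],[120,-100,0],[158,-130,0],[195,-161,0],[232,-192,0],[269,-223,0],[306,-253,0],[343,-284,0],[380,-315,0],[417,-345,0],[445,-368,15],[463,-384,25],[463,-384,25],[463,-384,25]],"angular":[[0,0,0],[0,0,1],[0,0,2],[0,0,3],[0,0,4],[0,0,5],[0,0,6],[0,0,7],[0,0,7],[0,0,7],[0,0,7],[0,0,7],[0,0,7],[0,0,7],[0,0,7],[0,0,7]],"claw":[0,0,0,0,0,0,0,0,0,0,0,0,0,0,0,0]}'
python3 - <<'E'
from h import *
s=state(); c=save('wrist','w1'); c.update(pos=s['position'],tr=s['tool_rot']); np.save('pics/w1.npy',c,allow_pickle=True); save('side','s1')
print(s['position'],s['tool_rot'],s['gripper_width'],c['tool_from_camera'])
E
```

```text
time: 2.1
position: [0.5243, -0.0994, 0.1806]
tool_rot: [180.0, 0.0, 12.2]
wrist_force: [-0.2, 0.3, -0.3]
gripper_width: 0.0004
[ 0.5242886  -0.09944765  0.18060114] [1.79957215e+02 4.33090282e-02 1.22220642e+01] 0.0004405665001931351 [[ 9.81318518e-04 -9.72349102e-01 -2.33529999e-01  6.73152942e-02]
 [ 9.99999517e-01  9.42071735e-04  2.79601928e-04  3.48644784e-04]
 [-5.18686720e-05 -2.33530160e-01  9.72349557e-01 -1.80119297e-01]
 [ 0.00000000e+00  0.00000000e+00  0.00000000e+00  1.00000000e+00]]
```

View pics/w1.png

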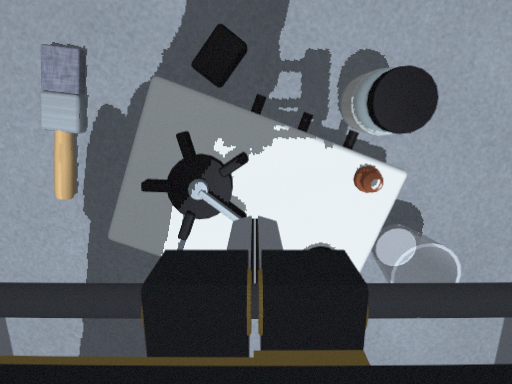

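The wrist view shows the closed fingers at about (253,220), beside the rib tooth, with the hub at about (200,187). I'll measure the hub from this view and compare.

```bash
python3 - <<'E'
from h import *
c=load('w1'); T=np.array(c['tool_from_camera']); R=rot(c['tr'])
def w(uv,z):
    d=rays(c,uv)@T[:3,:3].T@R.T; e=R@T[:3,3]+c['pos']; return (e+d*((z-e[2])/d[:,2])[:,None]).round(4)
print(w([(200,187)],.073), w([(235,216),(242,158),(182,134),(143,185),(186,237)],.073), 'rib',w([(240,217)],.086))
# hub from top cam depth blob
t=load('top0'); v,u=np.mgrid[190:226,280:322]; P=world(t,np.c_[u.ravel(),v.ravel()]); k=(P[:,2]>.069)&(P[:,2]<.1)
for r in range(5):
    m=(P[k,:2].max(0)+P[k,:2].min(0))/2
print('blob',m,P[k,:2].mean(0),P[k,2].max())
a=np.radians(-77.7);print(delta([*(C+.048*np.array([np.cos(a),np.sin(a)])),.065]))
E
```

```text
[[ 0.5155 -0.0509  0.073 ]] [[ 0.495  -0.0878  0.073 ]
 [ 0.5498 -0.083   0.073 ]
 [ 0.5594 -0.027   0.073 ]
 [ 0.5063  0.0006  0.073 ]
 [ 0.4645 -0.0463  0.073 ]] rib [[ 0.4994 -0.0922  0.086 ]]
blob [ 0.51726614 -0.05055334] [ 0.51708542 -0.0517004 ] 0.08970098329684695
(array([  1.2,  -2.3, 115.9]), array([179.95,  -0.  ,  12.16]))
```

```bash
python3 -m jog '{"linear":[[0,-1,15],[0,-1,30],[0,-1,45],[0,-1,60],[0,-1,70],[0,-1,80],[0,-1,90],[0,-1,100],[0,-1,108],[0,-1,116],[0,-1,116],[0,-1,116]],"angular":[[0,0,0],[0,0,0],[0,0,0],[0,0,0],[0,0,0],[0,0,0],[0,0,0],[0,0,0],[0,0,0],[0,0,0],[0,0,0],[0,0,0]],"claw":[0,0,0,0,0,0,0,0,0,0,0,0]}'
python3 - <<'E'
from h import *
# arc rows: turn phi clockwise about wheel axis
s=state(); p=s['position']; C=np.array([.5155,-.0505]); R=rot(s['tool_rot'])
d=p[:2]-C; print('r',np.hypot(*d),'ang',np.degrees(np.arctan2(d[1],d[0])))
for f in range(4,65,4):
    a=np.radians(-f); M=np.array([[np.cos(a),-np.sin(a)],[np.sin(a),np.cos(a)]]); q=np.r_[C+M@d,p[2]]
    print(f,(R.T@(q-p)*1000).round(1))
E
```

```text
time: 3.7
position: [0.5249, -0.0971, 0.0646]
tool_rot: [180.0, -0.0, 12.3]
wrist_force: [-0.3, -0.1, 0.6]
gripper_width: 0.0005
r 0.04755122114077708 ang -78.58623050770264
4 [-3.3 -0.2 -0. ]
8 [-6.6 -0.6 -0. ]
12 [-9.9 -1.2 -0. ]
16 [-13.1  -2.   -0. ]
20 [-16.2  -3.1  -0. ]
24 [-19.3  -4.4  -0. ]
28 [-22.2  -5.9  -0. ]
32 [-25.1  -7.6  -0. ]
36 [-27.8  -9.5  -0. ]
40 [-30.4 -11.6  -0. ]
44 [-32.8 -13.9  -0. ]
48 [-35.1 -16.3  -0. ]
52 [-37.2 -18.9  -0. ]
56 [-39.1 -21.6  -0. ]
60 [-40.8 -24.4  -0. ]
64 [-42.3 -27.4  -0. ]
```

```bash
python3 -m jog '{"linear":[[-3.3,-0.2,0],[-6.6,-0.6,0],[-9.9,-1.2,0],[-13.1,-2,0],[-16.2,-3.1,0],[-19.3,-4.4,0],[-22.2,-5.9,0],[-25.1,-7.6,0],[-27.8,-9.5,0],[-30.4,-11.6,0],[-32.8,-13.9,0],[-35.1,-16.3,0],[-37.2,-18.9,0],[-39.1,-21.6,0],[-39.1,-21.6,0],[-39.1,-21.6,0]],"angular":[[0,0,4],[0,0,8],[0,0,12],[0,0,16],[0,0,20],[0,0,24],[0,0,28],[0,0,32],[0,0,36],[0,0,40],[0,0,44],[0,0,48],[0,0,52],[0,0,56],[0,0,56],[0,0,56]],"claw":[0,0,0,0,0,0,0,0,0,0,0,0,0,0,0,0]}'
python3 - <<'E'
from h import *
s=state(); p=s['position']; C=np.array([.5155,-.0505]); R=rot(s['tool_rot'])
d=p[:2]-C; print('r',np.hypot(*d),'ang',np.degrees(np.arctan2(d[1],d[0])))
for f in range(3,40,3):
    a=np.radians(-f); M=np.array([[np.cos(a),-np.sin(a)],[np.sin(a),np.cos(a)]]); q=np.r_[C+M@d,p[2]]
    print(f,(R.T@(q-p)*1000).round(1))
c=save('top','t2'); s=load('s1') if 0 else save('side','s2')
a=cv2.resize(c['frame'][175:255,255:345,::-1],(450,400),interpolation=cv2.INTER_CUBIC)
b=cv2.resize(s['frame'][205:275,195:265,::-1],(350,350),interpolation=cv2.INTER_CUBIC)
cv2.imwrite('pics/m2.png',np.hstack([a[:350],b]))
E
```

```text
time: 5.7
position: [0.4829, -0.0851, 0.0649]
tool_rot: [-180.0, -0.1, -43.7]
wrist_force: [0.8, -2.4, 1.3]
gripper_width: 0.0008
r 0.04750648924241291 ang -133.3407200501097
3 [-2.5 -0.1 -0. ]
6 [-5.  -0.2 -0. ]
9 [-7.4 -0.5 -0. ]
12 [-9.9 -1.  -0. ]
15 [-12.3  -1.6  -0. ]
18 [-14.7  -2.2  -0. ]
21 [-17.   -3.1  -0. ]
24 [-19.3  -4.   -0. ]
27 [-21.6  -5.1  -0. ]
30 [-23.8  -6.2  -0. ]
33 [-25.9  -7.5  -0. ]
36 [-28.   -8.9  -0.1]
39 [-30.  -10.4  -0.1]
```

View pics/m2.png

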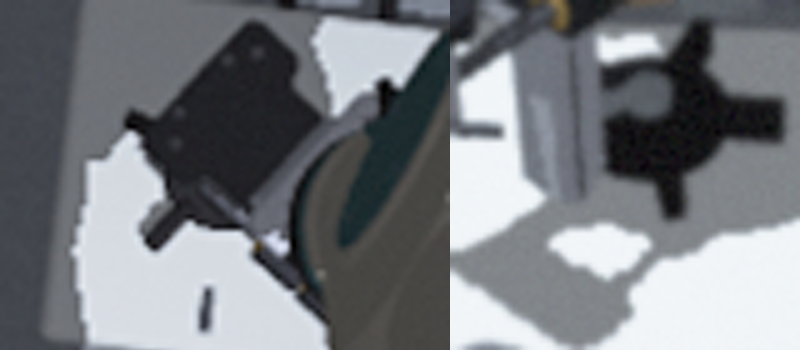

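The wheel has advanced one click. The front tooth has moved to the lower left, the rib tooth is behind the finger, and the pointer is at (205,308) in the mosaic. Next is the second click, slowly.

```bash
python3 -m jog '{"linear":[[-2.5,-0.1,0],[-5,-0.2,0],[-7.4,-0.5,0],[-9.9,-1,0],[-12.3,-1.6,0],[-14.7,-2.2,0],[-17,-3.1,0],[-19.3,-4,0],[-21.6,-5.1,0],[-21.6,-5.1,0],[-21.6,-5.1,0]],"angular":[[0,0,3],[0,0,6],[0,0,9],[0,0,12],[0,0,15],[0,0,18],[0,0,21],[0,0,24],[0,0,27],[0,0,27],[0,0,27]],"claw":[0,0,0,0,0,0,0,0,0,0,0]}'
python3 - <<'E'
from h import *
s=state(); p=s['position']; C=np.array([.5155,-.0505])
d=p[:2]-C; print('r',np.hypot(*d),'ang',np.degrees(np.arctan2(d[1],d[0])),s['wrist_force'])
c=save('top','t3'); s=save('side','s3')
a=cv2.resize(c['frame'][175:255,255:345,::-1],(450,400),interpolation=cv2.INTER_CUBIC)
b=cv2.resize(s['frame'][205:275,195:265,::-1],(350,350),interpolation=cv2.INTER_CUBIC)
cv2.imwrite('pics/m3.png',np.hstack([a[:350],b]))
E
```

```text
time: 7.18
position: [0.4699, -0.0657, 0.0645]
tool_rot: [-180.0, -0.0, -70.7]
wrist_force: [0.8, 0.2, 0.1]
gripper_width: 0.0004
r 0.04805082414022755 ang -161.51332175005055 [0.77501347 0.1640038  0.06434056]
```

View pics/m3.png

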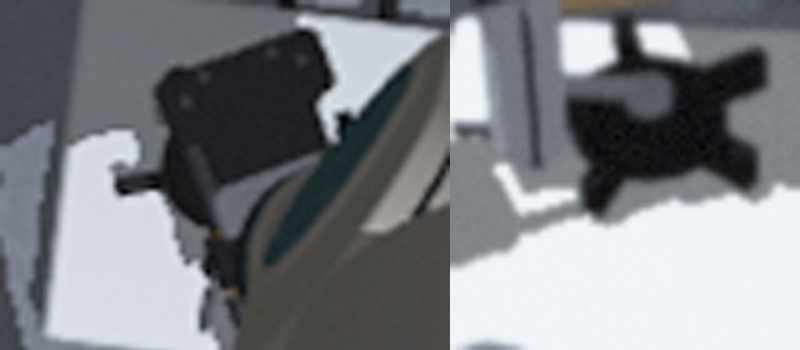

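The contact force has dropped to about zero, and the side view shows the rib pointing towards the pointer. I'll back off and lift clear to check.

```bash
python3 -m jog '{"linear":[[3,0,0],[6,0,0],[6,0,0],[6,0,-12],[6,0,-30],[6,0,-50],[6,0,-75],[6,0,-95],[16,0,-105],[36,0,-105],[66,0,-105],[96,0,-105],[126,0,-105],[136,0,-105],[136,0,-105]],"angular":[[0,0,0],[0,0,0],[0,0,0],[0,0,0],[0,0,0],[0,0,0],[0,0,0],[0,0,0],[0,0,0],[0,0,0],[0,0,0],[0,0,0],[0,0,0],[0,0,0],[0,0,0]],"claw":[0,0,0,0,0,0,0,0,0,0,0,0,0,0,0]}'
python3 - <<'E'
from h import *
s0=state(); c=save('wrist','w4'); c.update(pos=s0['position'],tr=s0['tool_rot']); np.save('pics/w4.npy',c,allow_pickle=True)
t=save('top','t4'); s=save('side','s4')
a=cv2.resize(t['frame'][165:265,255:395,::-1],(560,400),interpolation=cv2.INTER_CUBIC)
b=cv2.resize(s['frame'][200:330,165:295,::-1],(240,240),interpolation=cv2.INTER_CUBIC)
b=np.vstack([b,np.zeros((160,240,3),np.uint8)])
cv2.imwrite('pics/m4.png',np.hstack([a,b]))
print(delta([.459,-.1785,.09]))
E
```

```text
time: 9.15
position: [0.5144, -0.1943, 0.1693]
tool_rot: [180.0, 0.0, -70.8]
wrist_force: [0.3, 0.3, -0.3]
gripper_width: 0.0008
(array([-31.5,  47.6,  79.4]), array([ 1.7998e+02,  8.0000e-02, -7.0620e+01]))
```

View pics/m4.png

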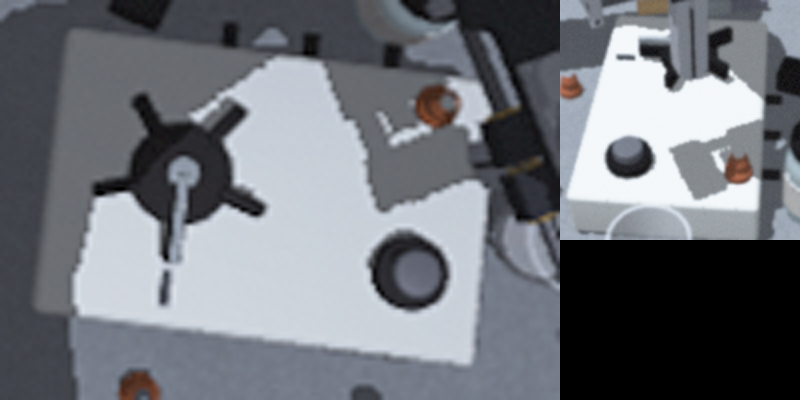

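View pics/w4.png

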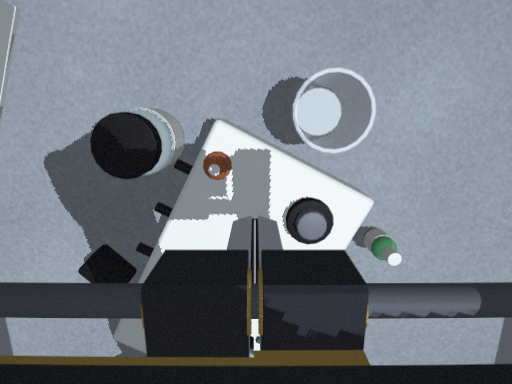

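The rib lies in line with the pointer, so the wheel is in the target click. The button top is at about (311,224) in the wrist view and (415,270) in the crop.

```bash
python3 - <<'E'
from h import *
c=load('w4'); T=np.array(c['tool_from_camera']); R=rot(c['tr'])
d=rays(c,[(311,224)])@T[:3,:3].T@R.T; e=R@T[:3,3]+c['pos']; b=(e+d*((.077-e[2])/d[:,2])[:,None])[0]
t=load('t4'); b2=world(t,[(358.75,232.5)],z=.077)[0]; print(b,b2)
m=(b+b2)/2; print(m,delta([*m[:2],.085]))
A=np.array([.5155,-.0505]); q=world(t,[(299,207.5),(299,229.5)],z=.086)[:,:2]; v=q[1]-q[0]; print('rib ang',np.degrees(np.arctan2(v[1],v[0])),'want ~172')
E
```

```text
[ 0.45715343 -0.18446422  0.077     ] [ 0.45759208 -0.18263658  0.077     ]
[ 0.45737275 -0.1835504   0.077     ] (array([-27.3,  50.8,  84.4]), array([ 1.7998e+02,  8.0000e-02, -7.0620e+01]))
rib ang 178.4700447083405 want ~172
```

The two button measurements agree within 2 mm, and the rib angle fits when read from the crop's pixel values. I'll approach and then press slowly.

```bash
python3 -m jog '{"linear":[[-14,25,0],[-27,50,0],[-27,50,20],[-27,50,45],[-27,50,65],[-27,50,78],[-27,50,84],[-27,50,88],[-27,50,88]],"angular":[[0,0,0],[0,0,0],[0,0,0],[0,0,0],[0,0,0],[0,0,0],[0,0,0],[0,0,0],[0,0,0]],"claw":[0,0,0,0,0,0,0,0,0]}'
python3 -m jog '{"linear":[[0,0,2],[0,0,4],[0,0,6],[0,0,8],[0,0,8],[0,0,8]],"angular":[[0,0,0],[0,0,0],[0,0,0],[0,0,0],[0,0,0],[0,0,0]],"claw":[0,0,0,0,0,0]}'
```

```text
time: 10.42
position: [0.4588, -0.1851, 0.0817]
tool_rot: [-180.0, -0.0, -70.7]
wrist_force: [-0.4, -0.0, 0.3]
gripper_width: -0.0001
time: 11.18
position: [0.4588, -0.1852, 0.0736]
tool_rot: [-180.0, -0.0, -70.7]
wrist_force: [-0.7, 0.7, 3.8]
gripper_width: 0.0004
```

```bash
python3 -m jog '{"linear":[[0,0,1],[0,0,2],[0,0,3],[0,0,3],[0,0,3]],"angular":[[0,0,0],[0,0,0],[0,0,0],[0,0,0],[0,0,0]],"claw":[0,0,0,0,0]}'
```

```text
time: 11.8
position: [0.4589, -0.1852, 0.0712]
tool_rot: [-179.9, -0.0, -70.7]
wrist_force: [-1.0, 1.7, 12.3]
gripper_width: 0.0006
```

The force is 12 N, well above the 5 N needed for full travel, so the button is on its stop. I'll release it, retreat and check.

```bash
python3 -m jog '{"linear":[[0,0,-2],[0,0,-5],[0,0,-10],[0,0,-20],[0,0,-40],[0,0,-70],[0,0,-100],[25,0,-120],[65,0,-120],[105,0,-120],[145,0,-120],[145,0,-120],[145,0,-120]],"angular":[[0,0,0],[0,0,0],[0,0,0],[0,0,0],[0,0,0],[0,0,0],[0,0,0],[0,0,0],[0,0,0],[0,0,0],[0,0,0],[0,0,0],[0,0,0]],"claw":[0,0,0,0,0,0,0,0,0,0,0,0,0]}'
python3 - <<'E'
from h import *
t=save('top','t5'); s=save('side','s5')
a=cv2.resize(t['frame'][160:280,255:395,::-1],(466,400),interpolation=cv2.INTER_CUBIC)
b=cv2.resize(s['frame'][190:350,135:295,::-1],(320,320),interpolation=cv2.INTER_CUBIC)
b=np.vstack([b,np.zeros((80,320,3),np.uint8)])
cv2.imwrite('pics/m5.png',np.hstack([a,b]))
t0=load('top0')
for c in(t0,t): print(np.median(world(c,[(u,v) for u in(357,358,359) for v in(231,232,233)])[:,2]))
E
```

```text
time: 13.42
position: [0.5059, -0.321, 0.1903]
tool_rot: [180.0, 0.1, -70.7]
wrist_force: [0.0, 0.6, 0.4]
gripper_width: 0.0002
0.07847591629989037
0.07667831326277685
```

View pics/m5.png

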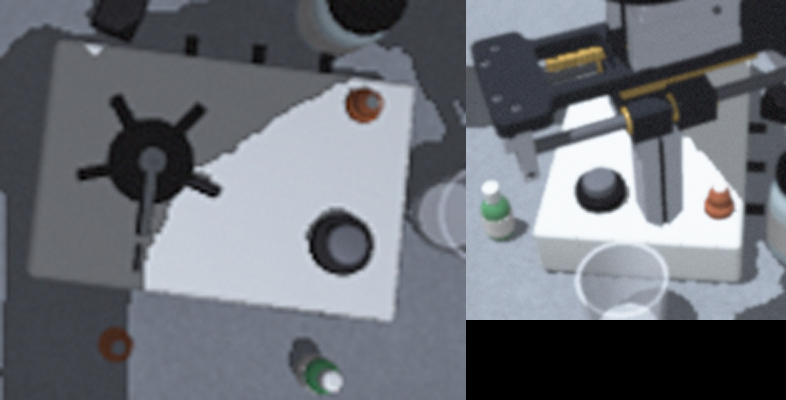

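The rib is still at the pointer, the button is up (76.7 mm, nominal 77) and the loose things I can see haven't moved. Handing in.

```bash
python3 -c "from plant import hand_in; print(hand_in())"
```

```text
the job is handed in; nothing more can be done
None
```

I set and started the dosing pump and handed the job in; the hand-in gives no verdict. Using the closed fingertips, I pushed the rib tooth clockwise two clicks to the pointer. I then backed out, pressed the start button and moved the arm clear, with the last move ending at 13.4 s.

**Wheel:** after the second click the push force fell to about 0 N. The last pictures show the rib in line with the pointer. One rough computation of the rib angle gave 178° against an expected 172°. I put that down to coarse pixel picks; re-reading the crop by eye gave about 173–174°, but I did not run the calculation again.

**Button:** the press reached 12 N with the fingertip at 71.2 mm, which is on the stop. Afterwards the button top measured 76.7 mm (nominal 77 mm when up). The first picture gave 78.5 mm at the same spot, a difference I took as depth noise.

**Loose things:** both plugs, the vial, the jar, the cup and the magnet looked unmoved wherever the final picture showed them. The brush was outside that crop, and I didn't measure any of their positions.

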